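# Slide the inspection lamp along its bent rail to the end stop

### The job

In the painting conservation studio, take the hanging battery lamp by the flat tab on top of its sliding ring and slide it along the bent steel rail, around both bends, until the ring is fully home against the fixed collar near the far end; then let go and leave the lamp hanging there. Work gently: the thin rail must not be wrenched and the collar must not be rammed (stay under about 15 N), and leave the painting and the other things around it where they are.

Things in the scene. Friction and masses are not known exactly. Their poses are not given: they have to be found in the camera images.
- rail: Fixed bent rail of steel rod 8 mm thick, level, centre line 130 mm above the table, with a post and a round foot (52 mm across) at each end. Origin: under the first post, on the table; z up, y along the first straight. The rod runs 150 mm along +y to bend 1, there turns towards +x (right, seen from above) by about 45 degrees, runs about 125 mm to bend 2 and turns back left by about 45 degrees.
- corner1 (a point): Bend 1: where the rod's centre lines of the first and the middle straight meet, 130 mm above the table; axes as the rail's. The rail was bent by hand: each bend may be up to 9 degrees more or less than 45, and the middle straight up to 20 mm longer or shorter than 125. None of this is reported: the way to bend 2, and bend 2, must be found by feel or sight.
- stop: Fixed stop collar (disc 24 mm across, 10 mm thick) on the last straight. Origin: middle, on the rod's axis, of the face that meets the ring. y points along the last straight away from bend 2, z up. The face lies 75 to 145 mm past bend 2 (it varies and is not reported), the second post 175 mm past bend 2. The ring arrives from -y and is home when its centre is 6 mm before this face.
- lamp_ring (a point): Centre of the lamp's sliding ring (26 mm outside, bore 14, length 12); y is the ring's axis, z up. It hangs loose on the rod, centre 3 mm under the rod's axis; lifted 3 mm it clears the rod by 3 mm all round. Turn its y along with the rail to pass the bends. Starts on the first straight 50 to 95 mm from the first post. Lamp: 0.15 to 0.27 kg, dry friction about 0.6.
- lamp_tab (a point): Middle of the flat upright grip tab on the ring, 40 mm above the ring's centre; axes as lamp_ring. The tab is 10 mm thick along x (pinch it this way), 30 mm long along y (along the rail), and stands from 22 to 57 mm above the ring's centre, on a neck. A lamp head 44 mm across hangs below the ring, down to 56 mm under its centre.
- panel: Small painting on a wood panel lying on the table under the last straight, 160 x 120 x 8 mm, origin at the middle of its underside. Leave alone.
- dish: White bowl 64 mm across, 22 mm high, on the table right of the first straight, origin under its middle. Leave alone.
- weight: Brass weight 44 mm across, 40 mm high, left of the first straight, origin under its middle. Leave alone.
- spatula: Spatula 160 mm long lying on the table beyond the rail, origin under its middle. Leave alone.
- brush_jar: Glass jar 68 mm across, 100 mm high, with brushes reaching to about 230 mm, at the left of the table; origin under its middle. Leave alone.
- solvent: Brown bottle 56 mm across, 130 mm high, at the right of the table, origin under its middle. Leave alone.
- swab_box: Open white box 130 x 90 x 35 mm at the far left, origin under its middle. Leave alone.
Things that resemble listed ones, but are neither listed nor needed, are in the scene too. Leave any blue or turquoise look-alike of the part that bears lamp_ring alone.

How it is judged:
By the outcome, as a careful person would: the job done as asked, in the order asked, and still so for the second after the job is handed in, with the robot touching nothing.
It also fails if it takes over 72 s, if anything falls off the work surface, if the arm or the gripper's body presses on something with over 40 N, if the wrist force passes 120 N, or if a joint passes its speed limit or range.

### The arm

A 7-joint arm with a two-finger parallel gripper is mounted at the origin on the work surface. World frame = base frame: x ahead of the robot, y to its left, z up, the work surface at z = 0. Lengths are in m, angles in rad, forces in N, time in s.
With the tool pointing down it reaches from about 0.4 to 0.875 m from the base axis. Payload 19.3 kg.
Tool frame: the origin (TCP) lies midway between the tips of the shut fingers; the grasp point (between the pads) lies bot.tcp_to_grasp behind it (bot.tcp_to_grasp is the distance from the TCP to the grasp point, in m); z points along the fingers, y is the line along which they close (so a half turn about z gives the same grasp; the last joint's range is limited). The gripper opens to 85 mm and grips with 20 to 120 N. Pads are 22 mm wide; open, the fingers measure 114 mm over their backs; the gripper's body (76 mm by 85 mm) begins 54 mm behind the grasp point. The pads swing forward as they close: fully open they stand 13 mm farther back than shut.
Start: joints at [-1.389, 0.521, -0.036, 1.599, 0.021, 1.021, -0.113], TCP at [0.156, 0.605, 0.204] pointing down, gripper open.
Joint ranges: [-2.91, 2.91], [-0.3, 2.13], [-1.5, 1.42], [0.17, 2.43], [-1.26, 4.41], [0.16, 1.93], [-2.52, 2.52]. Speed limits (rad/s): [1.89, 1.89, 2.39, 2.39, 3.01, 3.01, 3.01].

### API

Orientations are given as [roll, pitch, yaw] about the fixed x, y, z axes, in that order (R = Rz(yaw) Ry(pitch) Rx(roll)).
In Python, from workcell import observe, imaging, bot gives the robot as it stands.
- The arm moves only by the tool send_rows, never from a script. Its argument "plan" is text: rows parted by semicolons, each of 7 numbers parted by spaces: the shift along the tool's x, y, z in m, then the turn, a rotation vector about the tool's x, y, z in degrees, then the finger opening in m, from 0 to 0.0854. In form: dx dy dz rx ry rz claw; .... A call has 1 to 10 rows; each row is the pose to reach, as a shift and turn from the pose commanded when the call began, along the tool's axes at that moment; what a row does not reach only later rows make up. A row lasts 1/12 s, in which the tool goes at most 41.7 mm and 7.16 degrees, less where a joint would pass 70% of its speed; a pose out of reach is approached as far as the arm can. A call with a gripper value outside its range is refused whole. The fingers move at their own pace and stop on an object; "grip_force" is the grip in N (left out, the last holds). Time passes only in rows, so rows that repeat a pose let the fingers close. It gives the time, the measured TCP pose, the force, the opening and the grip force at its end, in the units of the state.
- observe(): the state, without advancing time (a new reading comes with each control period).
- imaging.grab_frame(name): name is "scene" or "top" or "wrist"; returns a dict with "color" (400x640x3 uint8, red, green, blue), "fx", "fy", "cx", "cy" (pixels), "eye" and "orientation" of the camera in the world; the wrist camera has in their place "tool_from_camera" (4x4, takes a point from camera to tool coordinates, whose origin is the TCP and whose axes are the flange's). Camera axes: x right, y down, z forward; pixel columns grow to the right and rows downward; lengths in m; the calibration is good to about 2 mm. The wrist camera is an equidistant fisheye: a pixel r from the principal point sees the ray r / f radians off the axis. A picture is of the moment at which its call begins: read the wrist's pose just before it. There is no depth.
- bot.job_done(): hands the job in; it is judged then, once.
The state is a dict: "clock": time; "qpos": joint angles; "qd": joint speeds; "joint_efforts": joint torques, N m; "position": TCP position; "tool_rot": TCP orientation; "force": force on the tool from outside, world axes, zero at the start; "moment": the same for the moment, N m; "grip_width": finger opening in m; "finger_force": force on a finger pad.
Only numpy, scipy, OpenCV 4.12 (cv2) and the standard library are available. Lean on these libraries where they do the work, as an engineer would, in place of code of your own. Each camera call takes 0.05 s, during which the arm holds its last target. There are 200 camera calls.

## Working session

There is one attempt and no reset: what is moved stays moved. The work goes in short steps, Python scripts to look and compute and a tool call to move; the robot and the scene stay as the last step left them, time stands still between calls to the robot, and variables do not carry over. Pictures are saved under pics/ and viewed, at most 10 in all, crops included, and the job is handed in when it is done.

Besides the shell and the picture viewer there is one more tool, called after "Request:" in YAML: its name, and indented under it one key for each argument. send_rows: Moves the arm, as the interface text tells. Its arguments: {"type":"object","properties":{"plan":{"type":"string"},"grip_force":{"type":"number"}},"required":["plan"]}

```bash
ls; mkdir -p pics; cat > h.py <<'E'
import numpy as np, cv2
from workcell import observe, imaging, bot
from scipy.spatial.transform import Rotation as R
def rot(o):
    o=np.array(o,float)
    if o.shape==(3,3): return o
    if o.size==3: return R.from_euler('xyz',o).as_matrix()
    return R.from_quat(o).as_matrix()
def save(f,n): cv2.imwrite('pics/'+n+'.png',cv2.cvtColor(f['color'],cv2.COLOR_RGB2BGR))
def ray(f,u,v):
    d=np.array([(u-f['cx'])/f['fx'],(v-f['cy'])/f['fy'],1.]); return np.array(f['eye']),rot(f['orientation'])@d
def onz(f,u,v,z):
    e,d=ray(f,u,v); return e+d*(z-e[2])/d[2]
def proj(f,p):
    q=rot(f['orientation']).T@(np.array(p)-f['eye']); return f['cx']+f['fx']*q[0]/q[2],f['cy']+f['fy']*q[1]/q[2]
E
python3 - <<'E'
from h import *
s=observe(); print(s); print(bot.tcp_to_grasp)
import pickle
F={}
for n in ('top','scene'):
    f=imaging.grab_frame(n); F[n]=f; save(f,n+'0'); print(n,{k:v for k,v in f.items() if k!='color'})
pickle.dump(F,open('F.pkl','wb'))
E
```

```text
pics
{'clock': 0.0, 'qpos': array([-1.38920824,  0.52201188, -0.03630043,  1.60003923,  0.02121358,
        1.02110006, -0.11282282]), 'qd': array([-0.00020585,  0.00027913, -0.00021024, -0.00158739, -0.00036248,
        0.00056615, -0.00043204]), 'joint_efforts': array([ 1.10249421e-04, -9.27113986e+01,  1.97979659e+00, -3.69957519e+01,
        1.77861104e-02,  7.99592526e-03,  3.27701173e-05]), 'position': array([0.15567276, 0.60490133, 0.20351621]), 'tool_rot': array([-3.14042449e+00,  1.09977113e-04,  2.88975612e+00]), 'force': array([ 0.73525993, -0.23643556,  0.2649393 ]), 'moment': array([ 0.02506672,  0.01990085, -0.02199963]), 'finger_force': 0.0, 'grip_width': 0.08525498230496305}
0.0187
top {'fx': 509.65533649964306, 'fy': 509.65533649964306, 'cx': 319.3252754145658, 'cy': 195.7753608787605, 'eye': array([ 0.33169104, -0.01243375,  1.33961769]), 'orientation': array([-2.98175183,  0.03144724, -1.59367854])}
scene {'fx': 480.1189826713455, 'fy': 480.1189826713455, 'cx': 318.02414438207194, 'cy': 208.77190969579547, 'eye': array([ 1.21773674, -0.62436508,  1.14085035]), 'orientation': array([-2.39971565e+00,  1.45724890e-04,  8.42265847e-01])}
```

View pics/top0.png

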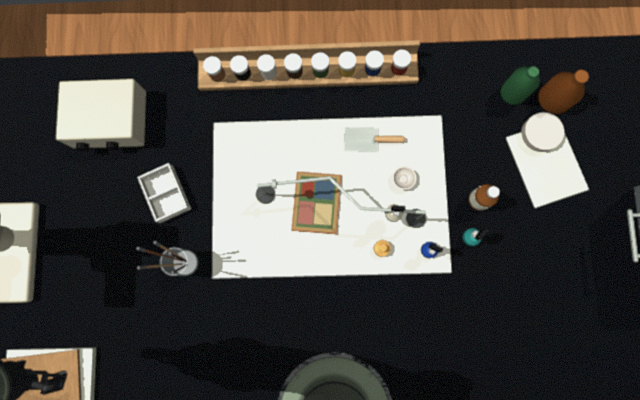

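View pics/scene0.png

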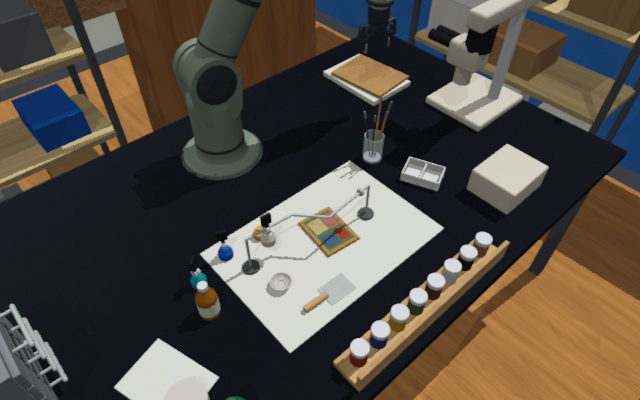

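Top view: first foot is near (415,218), the lamp with its black tab at (397,209), bend 1 near (365,205), bend 2 near (330,180) and the far post near (268,190). In the scene view the tab is at (266,220). I'll zoom in on both.

```bash
python3 - <<'E'
from h import *
import pickle
F=pickle.load(open('F.pkl','rb'))
a=F['top']['color'][165:235,245:445]; b=F['scene']['color'][170:290,210:410]
a=cv2.resize(a,None,fx=4,fy=4,interpolation=cv2.INTER_CUBIC); b=cv2.resize(b,(533,320),interpolation=cv2.INTER_CUBIC)
c=np.zeros((600,800,3),np.uint8); c[:280]=a; c[280:,:533]=b
cv2.imwrite('pics/z.png',c[...,::-1])
E
```

```text
(no output)
```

View pics/z.png

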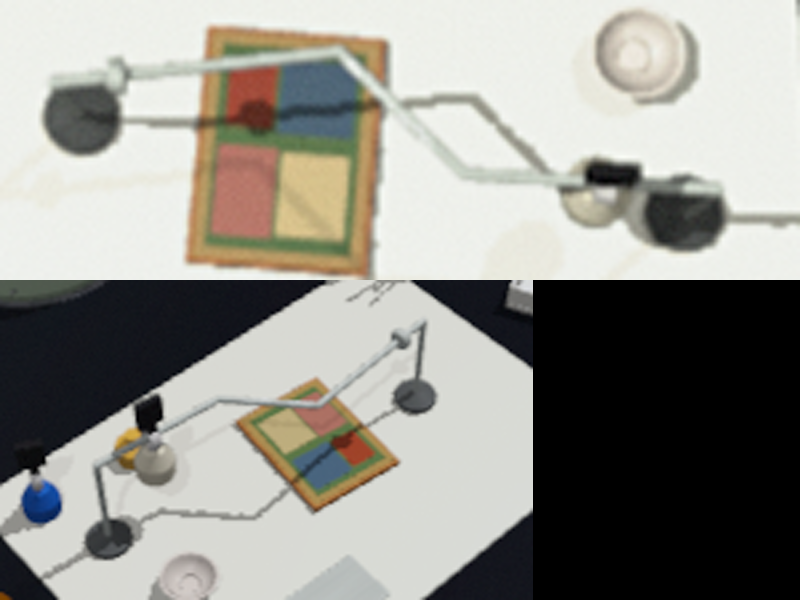

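Zoomed in, the rod shows bend 1 at crop (465,173), bend 2 at (340,50), the collar at (118,74) and the tab at (613,176). I'll triangulate these and check against heights 0.13 and 0.167.

```bash
python3 - <<'E'
from h import *
import pickle
F=pickle.load(open('F.pkl','rb')); t,s=F['top'],F['scene']
P={'post1':((712,188),(98,465),.13),'b1':((465,173),(220,400),.13),'b2':((340,50),(322,404),.13),'col':((118,74),(401,338),.13),'end':((55,81),(425,323),.13),'tab':((613,175),(149,413),.167)}
T={}
for k,(a,b,z) in P.items():
    ua,va=245+a[0]/4-.4,165+a[1]/4-.4; ub,vb=210+b[0]/2.665-.3,170+(b[1]-280)/2.667-.3
    p=onz(t,ua,va,z); q=onz(s,ub,vb,z)
    e1,d1=ray(t,ua,va);e2,d2=ray(s,ub,vb)
    x=np.linalg.lstsq(np.c_[d1,-d2],e2-e1,rcond=None)[0]; m=(e1+d1*x[0]+e2+d2*x[1])/2
    T[k]=p; print(k,p.round(4),q.round(4),m.round(4))
h=lambda a,b:(np.degrees(np.arctan2(*(T[b]-T[a])[1::-1])).round(1),np.linalg.norm(T[b]-T[a]).round(4))
for a,b in (('post1','b1'),('b1','b2'),('b2','col'),('b2','end')): print(a,b,h(a,b))
print(h('post1','tab'))
E
```

```text
post1 [ 0.4826 -0.2236  0.13  ] [ 0.4805 -0.2256  0.13  ] [ 0.4818 -0.2247  0.1306]
b1 [ 0.4956 -0.0774  0.13  ] [ 0.4948 -0.0771  0.13  ] [ 0.4955 -0.0775  0.1309]
b2 [ 0.5726 -0.0047  0.13  ] [ 5.709e-01 -3.000e-04  1.300e-01] [ 0.5727 -0.0037  0.1338]
col [0.5618 0.13   0.13  ] [0.5574 0.1314 0.13  ] [0.5605 0.1289 0.1342]
end [0.5586 0.1683 0.13  ] [0.5587 0.1682 0.13  ] [0.5586 0.1683 0.1299]
tab [ 0.4871 -0.1607  0.167 ] [ 0.487  -0.1619  0.167 ] [ 0.4869 -0.1612  0.1664]
post1 b1 (np.float64(84.9), np.float64(0.1467))
b1 b2 (np.float64(43.3), np.float64(0.1059))
b2 col (np.float64(94.6), np.float64(0.1352))
b2 end (np.float64(94.7), np.float64(0.1736))
(np.float64(85.9), np.float64(0.0731))
```

Both views agree on the rail:

| Part | Heading | Length |
|---|---|---|
| First straight | about 85° | – |
| Middle straight | about 43° | about 106 mm |
| Last straight | about 94.6° | collar middle about 135 mm past bend 2 |

The tab is at (0.487, -0.161, 0.167). Next is a helper that converts world targets into tool-frame shifts.

```bash
cat > d.py <<'E'
import sys
from h import *
# usage: d.py x y z heading  [...]: tool shift (mm) and rz from current pose
s=observe(); Rm=rot(s['tool_rot']); p=s['position']
print('t',round(s['clock'],2),'pos',p.round(4),'rpy',np.degrees(s['tool_rot']).round(2),'F',s['force'].round(2),'M',s['moment'].round(2),'w',round(s['grip_width'],4),'ff',round(float(s['finger_force']),1),'q7',s['qpos'][6].round(2))
a=list(map(float,sys.argv[1:]))
for i in range(0,len(a),4):
    d=Rm.T@(np.array(a[i:i+3])-p); W=R.from_euler('xyz',[180,0,a[i+3]],degrees=True).as_matrix()
    print(a[i:i+4],(d*1000).round(1),R.from_matrix(Rm.T@W).as_rotvec(degrees=True).round(2))
E
python3 d.py .45 .35 .36 130  .487 -.161 .26 84.9
```

```text
t 0.1 pos [0.1557 0.605  0.2036] rpy [-1.7995e+02  1.0000e-02  1.6557e+02] F [-0.08  0.38 -1.32] M [ 0.02  0.02 -0.  ] w 0.0855 ff 0.0 q7 -0.11
[0.45, 0.35, 0.36, 130.0] [-348.6 -173.8 -156.2] [-5.000e-02  2.000e-02  3.557e+01]
[0.487, -0.161, 0.26, 84.9] [-511.7 -659.4  -55.7] [-4.000e-02  4.000e-02  8.067e+01]
```

Request:
send_rows:
  plan: "0 0 -0.16 0 0 0 0.06;0 0 -0.16 0 0 0 0.06;0 0 -0.16 0 0 0 0.06;0 0 -0.16 0 0 0 0.06;-0.35 -0.17 -0.16 0 0 36 0.06;-0.35 -0.17 -0.16 0 0 36 0.06;-0.35 -0.17 -0.16 0 0 36 0.06;-0.35 -0.17 -0.16 0 0 36 0.06;-0.35 -0.17 -0.16 0 0 36 0.06;-0.35 -0.17 -0.16 0 0 36 0.06"

```text
clock: 0.93
position: [0.3474, 0.4418, 0.3641]
tool_rot: [-3.141, 0.0, 2.253]
force: [0.0, 0.8, -0.9]
grip_width: 0.0602
finger_force: 0.0
```

```bash
python3 d.py .487 -.161 .36 84.9
```

```text
t 0.93 pos [0.3474 0.4418 0.3641] rpy [-179.99    0.    129.06] F [ 0.04  0.78 -0.93] M [ 0.   -0.04 -0.01] w 0.0602 ff 0.0 q7 -0.28
[0.487, -0.161, 0.36, 84.9] [-556.  -271.4    4.1] [-1.000e-02  1.000e-02  4.416e+01]
```

Request:
send_rows:
  plan: "-0.556 -0.271 0.004 0 0 44.2 0.06;-0.556 -0.271 0.004 0 0 44.2 0.06;-0.556 -0.271 0.004 0 0 44.2 0.06;-0.556 -0.271 0.004 0 0 44.2 0.06;-0.556 -0.271 0.004 0 0 44.2 0.06;-0.556 -0.271 0.004 0 0 44.2 0.06;-0.556 -0.271 0.004 0 0 44.2 0.06;-0.556 -0.271 0.004 0 0 44.2 0.06;-0.556 -0.271 0.004 0 0 44.2 0.06;-0.556 -0.271 0.004 0 0 44.2 0.06"

```text
clock: 1.77
position: [0.444, 0.0364, 0.3615]
tool_rot: [3.141, -0.001, 1.49]
force: [1.0, 0.8, -0.3]
grip_width: 0.0594
finger_force: 0.0
```

```bash
python3 d.py .487 -.161 .26 84.9
```

```text
t 1.77 pos [0.444  0.0364 0.3615] rpy [ 1.7999e+02 -3.0000e-02  8.5390e+01] F [ 0.98  0.8  -0.34] M [ 0.04 -0.09  0.04] w 0.0594 ff 0.0 q7 -0.24
[0.487, -0.161, 0.26, 84.9] [-193.4   58.7  101.4] [ 0.01 -0.03  0.49]
```

Request:
send_rows:
  plan: "-0.193 0.058 0.05 0 0 0.5 0.05;-0.193 0.058 0.1 0 0 0.5 0.05;-0.193 0.058 0.1 0 0 0.5 0.05;-0.193 0.058 0.1 0 0 0.5 0.05;-0.193 0.058 0.1 0 0 0.5 0.05;-0.193 0.058 0.1 0 0 0.5 0.05;-0.193 0.058 0.1 0 0 0.5 0.05;-0.193 0.058 0.1 0 0 0.5 0.05;-0.193 0.058 0.1 0 0 0.5 0.05"

```text
clock: 2.52
position: [0.4864, -0.158, 0.2615]
tool_rot: [-3.141, -0.0, 1.482]
force: [-0.2, -0.3, -0.5]
grip_width: 0.0499
finger_force: 0.0
```

```bash
python3 d.py .487 -.161 .151 84.9; python3 - <<'E'
from h import *
f=imaging.grab_frame('wrist'); save(f,'w1'); print({k:v for k,v in f.items() if k!='color'})
E
```

```text
t 2.52 pos [ 0.4864 -0.158   0.2615] rpy [-1.7999e+02 -1.0000e-02  8.4890e+01] F [-0.22 -0.26 -0.5 ] M [-0.   -0.07 -0.  ] w 0.0499 ff 0.0 q7 0.36
[0.487, -0.161, 0.151, 84.9] [ -3.    0.9 110.5] [-0.01 -0.01 -0.01]
{'fx': 309.70691628693146, 'fy': 309.70691628693146, 'cx': 318.0805812985602, 'cy': 197.8457719256586, 'tool_from_camera': array([[ 6.27077670e-04, -9.57195052e-01, -2.89442982e-01,
         7.44222219e-02],
       [ 9.99999717e-01,  7.20411725e-04, -2.15921786e-04,
        -5.41240324e-04],
       [ 4.15197384e-04, -2.89442765e-01,  9.57195233e-01,
        -1.69983419e-01],
       [ 0.00000000e+00,  0.00000000e+00,  0.00000000e+00,
         1.00000000e+00]])}
```

View pics/w1.png

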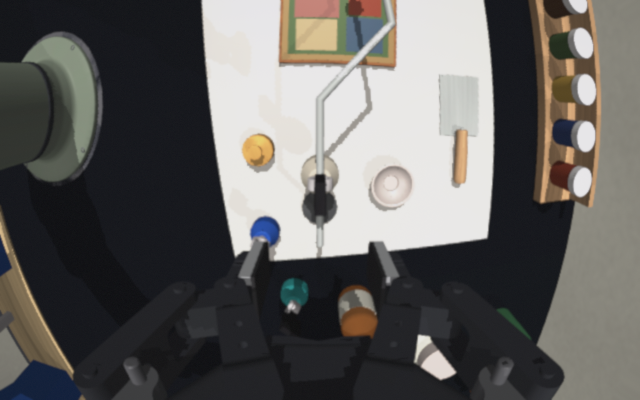

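The wrist view shows the tab at about (320,198), centred on the rod. Bend 1 is at (319,98), bend 2 at (393,22), and the blue look-alike is left of the rod near (265,232).

```bash
cat >> h.py <<'E'
def wz(f,u,v,z,p,Rm):
    dx,dy=u-f['cx'],v-f['cy']; r=np.hypot(dx,dy)+1e-9; th=r/f['fx']
    T=f['tool_from_camera']; d=Rm@T[:3,:3]@np.array([np.sin(th)*dx/r,np.sin(th)*dy/r,np.cos(th)]); e=p+Rm@T[:3,3]
    return e+d*(z-e[2])/d[2]
E
python3 - <<'E'
from h import *
s=observe(); p=s['position'];Rm=rot(s['tool_rot'])
f=imaging.grab_frame('wrist'); c=f['color'].astype(int)
roi=c[172:225,308:334].sum(2); m=(roi<110); ys,xs=np.nonzero(m); print('dark',xs.min()+308,xs.max()+308,ys.min()+172,ys.max()+172)
for y in range(172,225,4): 
    x=np.nonzero(m[y-172])[0]; print(y,(x.min()+308,x.max()+308) if len(x) else None,end=' ')
print()
for n,u,v,z in (('tab top near',320,176,.184),('tabtopmid',320,190,.184),('b1',319.5,98,.13),('b2',393,22,.13),('rodlow',320,245,.13),('blue',265,232,.08),('yellow',258,150,.05)):
    print(n,wz(f,u,v,z,p,Rm).round(4))
E
```

```text
dark 315 323 176 206
172 None 176 (np.int64(317), np.int64(322)) 180 (np.int64(316), np.int64(323)) 184 None 188 None 192 None 196 None 200 None 204 None 208 None 212 None 216 None 220 None 224 None 
tab top near [ 0.4892 -0.1396  0.184 ]
tabtopmid [ 0.4882 -0.1515  0.184 ]
b1 [ 0.4947 -0.0749  0.13  ]
b2 [ 0.5733 -0.0019  0.13  ]
rodlow [ 0.482  -0.2273  0.13  ]
blue [ 0.4135 -0.2278  0.08  ]
yellow [ 0.4128 -0.1293  0.05  ]
```

Request:
send_rows:
  plan: "0 0.001 0.03 0 0 0 0.05;0 0.001 0.06 0 0 0 0.05;0 0.001 0.08 0 0 0 0.05;0 0.001 0.095 0 0 0 0.05;0 0.001 0.105 0 0 0 0.05;0 0.001 0.11 0 0 0 0.05;0 0.001 0.11 0 0 0 0.05;0 0.001 0.11 0 0 0 0.05"

```text
clock: 3.28
position: [0.4878, -0.1586, 0.1521]
tool_rot: [3.141, -0.0, 1.482]
force: [-0.7, -0.6, 0.5]
grip_width: 0.05
finger_force: 0.0
```

```bash
python3 d.py .4875 -.158 .151 84.9; python3 - <<'E'
from h import *
f=imaging.grab_frame('wrist'); save(f,'w2')
E
```

```text
t 3.28 pos [ 0.4878 -0.1586  0.1521] rpy [179.95  -0.    84.89] F [-0.72 -0.63  0.49] M [ 0.03  0.   -0.02] w 0.05 ff 0.0 q7 0.47
[0.4875, -0.158, 0.151, 84.9] [ 0.5 -0.4  1.1] [ 0.05 -0.   -0.01]
```

View pics/w2.png

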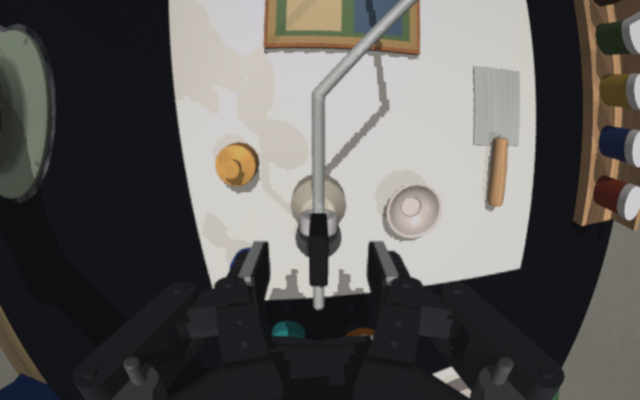

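The tab at (318,250) sits centred between the fingers at (257,270) and (383,270). Closing gently.

Request:
send_rows:
  plan: "0 0 0 0 0 0 0.03;0 0 0 0 0 0 0.02;0 0 0 0 0 0 0.014;0 0 0 0 0 0 0.005;0 0 0 0 0 0 0.005;0 0 0 0 0 0 0.005;0 0 0 0 0 0 0.005"
  grip_force: 35

```text
clock: 3.92
position: [0.4877, -0.1588, 0.1517]
tool_rot: [3.141, -0.0, 1.481]
force: [0.3, 0.1, 5.8]
grip_width: 0.0085
finger_force: 35.9
```

```bash
python3 d.py .4875 -.158 .154 84.9
```

```text
t 3.92 pos [ 0.4877 -0.1588  0.1517] rpy [179.96  -0.    84.87] F [0.32 0.09 5.8 ] M [ 0.1   0.09 -0.02] w 0.0085 ff 35.9 q7 0.47
[0.4875, -0.158, 0.154, 84.9] [ 0.7 -0.2 -2.3] [ 0.04 -0.   -0.03]
```

Request:
send_rows:
  plan: "0 0 -0.001 0 0 0 0.005;0 0 -0.002 0 0 0 0.005;0 0 -0.003 0 0 0 0.005;0 0 -0.003 0 0 0 0.005;0 0 -0.003 0 0 0 0.005"

```text
clock: 4.33
position: [0.4873, -0.1587, 0.1544]
tool_rot: [-3.141, 0.0, 1.481]
force: [-0.1, 0.3, -2.2]
grip_width: 0.0084
finger_force: 35.0
```

```bash
python3 - <<'E'
from h import *
for i in range(3):
    s=observe(); print(s['position'].round(4),s['force'].round(2),s['moment'].round(2)); 
    if i<2: f=imaging.grab_frame('wrist')
save(f,'w3')
cv2.imwrite('pics/w3c.png',cv2.resize(f['color'][150:320,220:420],(800,600*170*200//(170*200)),interpolation=cv2.INTER_CUBIC)[...,::-1])
E
```

```text
[ 0.4873 -0.1587  0.1544] [-0.06  0.26 -2.23] [-0.01 -0.    0.  ]
[ 0.4874 -0.1586  0.1544] [-0.01  0.12 -1.54] [-0.02 -0.02 -0.03]
[ 0.4873 -0.1587  0.1543] [ 0.28  0.33 -1.27] [-0.04 -0.02 -0.01]
```

View pics/w3c.png

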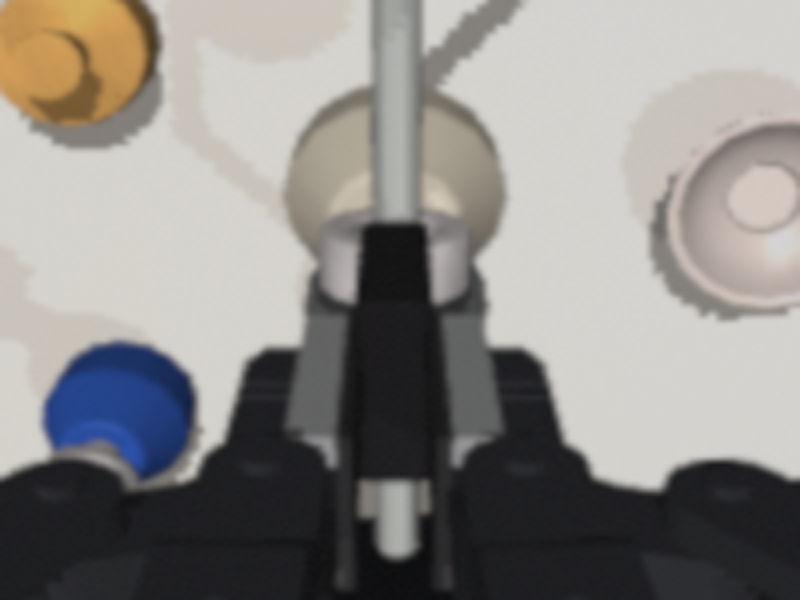

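The close-up shows the tab held squarely, and the ring at (394,260) is centred on the rod at (395). The load is about 1.5 to 2 N, so the lamp is lifted clear. Next I'll find the ring centre relative to the TCP and plan the waypoints.

```bash
python3 - <<'E'
from h import *
s=observe(); p=s['position'];Rm=rot(s['tool_rot'])
f=imaging.grab_frame('wrist')
a=wz(f,318.5,213,.187,p,Rm);b=wz(f,318.5,285.4,.187,p,Rm)
u=np.array([np.cos(np.radians(84.9)),np.sin(np.radians(84.9)),0])
print(a.round(4),b.round(4),'tab along offset from TCP front/back mm',(u@(a-p)*1e3).round(1),(u@(b-p)*1e3).round(1))
# rod: brightness centroid in rows ahead, both bends
g=f['color'].astype(int)
for v in (120,140,160,180):
    print(v,wz(f,318,v,.13,p,Rm).round(4))
E
```

```text
[ 0.4893 -0.1333  0.187 ] [ 0.4857 -0.1734  0.187 ] tab along offset from TCP front/back mm 25.4 -14.8
120 [ 0.4926 -0.0927  0.13  ]
140 [ 0.4915 -0.1052  0.13  ]
160 [ 0.4903 -0.118   0.13  ]
180 [ 0.4892 -0.131   0.13  ]
```

The tab's top runs about ±14 mm around the TCP, so the ring centre is at the TCP. Sliding along the first straight.

Request:
send_rows:
  plan: "0.004 0 0 0 0 0 0.005;0.01 0 0 0 0 0 0.005;0.017 0 0 0 0 0 0.005;0.024 0 0 0 0 0 0.005;0.031 0 0 0 0 0 0.005;0.038 0 0 0 0 0 0.005;0.045 0 0 0 0 0 0.005;0.05 0 0 0 0 0 0.005;0.053 0 0 0 0 0 0.005;0.055 0 0 0 0 0 0.005"

```text
clock: 5.32
position: [0.4924, -0.1034, 0.1544]
tool_rot: [-3.142, 0.0, 1.482]
force: [-0.2, -0.5, -1.6]
grip_width: 0.0082
finger_force: 35.0
```

```bash
python3 d.py .4952 -.0768 .1545 84.9; python3 - <<'E'
from h import *
f=imaging.grab_frame('wrist'); save(f,'w4')
cv2.imwrite('pics/w4c.png',cv2.resize(f['color'][40:280,240:520],(700,600),interpolation=cv2.INTER_CUBIC)[...,::-1])
E
```

```text
t 5.32 pos [ 0.4924 -0.1034  0.1544] rpy [-180.     0.    84.9] F [-0.16 -0.54 -1.58] M [ 0.02 -0.05 -0.02] w 0.0082 ff 35.0 q7 0.36
[0.4952, -0.0768, 0.1545, 84.9] [26.8  0.4 -0.1] [-0.  0. -0.]
```

View pics/w4c.png

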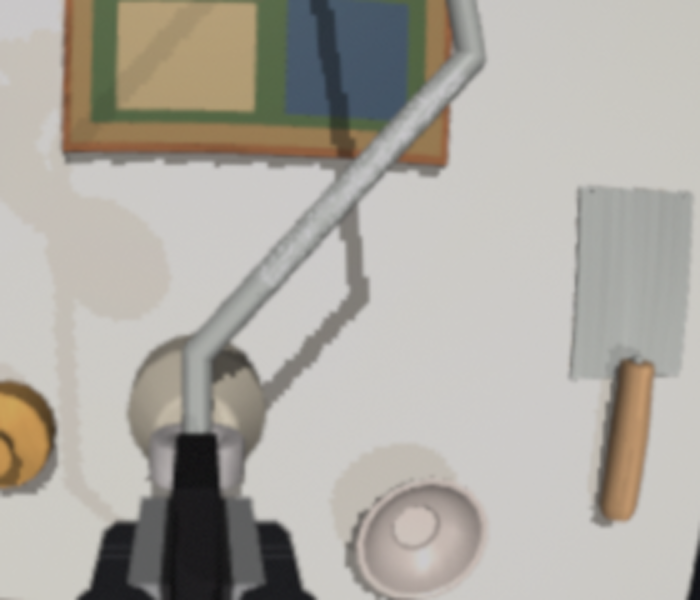

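In this view bend 1 is at crop (197,352), bend 2 at (471,59), and the middle straight passes (300,246) and (400,138). The ring is still centred on the rod.

```bash
cat > path.py <<'E'
from h import *
import sys
def path(pts,rows,win=8):
    """ring centre = mean of rail over +-win; heading = chord"""
    pts=np.array(pts); L=np.r_[0,np.cumsum(np.linalg.norm(np.diff(pts,axis=0),axis=1))]
    at=lambda s:np.c_[np.interp(s,L,pts[:,0]),np.interp(s,L,pts[:,1])]
    s=observe(); p=s['position']; yaw=s['tool_rot'][2]
    u=np.array([np.cos(yaw),np.sin(yaw)]); n=np.array([np.sin(yaw),-np.cos(yaw)])
    print('now',p.round(4),np.degrees(yaw).round(2))
    for q in rows:
        w=at(np.linspace(q-win,q+win,41)/1e3); c=w.mean(0); d=w[-1]-w[0]; h=np.degrees(np.arctan2(d[1],d[0]))
        e=c-p[:2]; print(q,c.round(4),'dx %.1f dy %.1f rz %.1f'%(u@e*1e3,n@e*1e3,np.degrees(yaw)-h))
E
python3 - <<'E'
from path import *
s=observe(); p=s['position'];Rm=rot(s['tool_rot']); f=imaging.grab_frame('wrist')
for n,x,y in (('b1',197,352),('m1',300,246),('m2',400,138),('b2',471,59),('l0',197,410)):
    print(n,wz(f,240+x/2.5-.3,40+y/2.5-.3,.13,p,Rm).round(4))
b1=[.4952,-.0768];b2=[.5728,-.0030]
d=np.array(b1)-[.4924,-.1034]; l=np.linalg.norm(d)*1e3; print(l)
path([[.4924-.0089,-.1034-.0996],b1,b2],100+l+np.arange(-16,26,3))
E
```

```text
b1 [ 0.4945 -0.076   0.13  ]
m1 [ 0.5228 -0.0508  0.13  ]
m2 [ 0.5504 -0.0247  0.13  ]
b2 [ 0.5713 -0.0043  0.13  ]
l0 [ 0.4931 -0.0917  0.13  ]
26.74696244435993
now [ 0.4924 -0.1037  0.1544] 84.89
110.74696244435992 [ 0.4937 -0.0927] dx 11.1 dy 0.4 rz 0.2
113.74696244435992 [ 0.494  -0.0897] dx 14.1 dy 0.4 rz 0.2
116.74696244435992 [ 0.4943 -0.0868] dx 17.1 dy 0.4 rz 0.2
119.74696244435992 [ 0.4946 -0.0838] dx 20.1 dy 0.4 rz 2.6
122.74696244435992 [ 0.4952 -0.0809] dx 22.9 dy 0.8 rz 10.1
125.74696244435992 [ 0.4961 -0.0783] dx 25.7 dy 1.5 rz 18.1
128.74696244435992 [ 0.4974 -0.0758] dx 28.3 dy 2.5 rz 26.1
131.74696244435992 [ 0.499  -0.0734] dx 30.7 dy 3.9 rz 34.0
134.74696244435992 [ 0.501  -0.0713] dx 33.1 dy 5.7 rz 41.3
137.74696244435992 [ 0.5032 -0.0692] dx 35.3 dy 7.7 rz 41.3
140.74696244435992 [ 0.5053 -0.0671] dx 37.6 dy 9.7 rz 41.3
143.74696244435992 [ 0.5075 -0.0651] dx 39.8 dy 11.7 rz 41.3
146.74696244435992 [ 0.5097 -0.063 ] dx 42.1 dy 13.6 rz 41.3
149.74696244435992 [ 0.5119 -0.0609] dx 44.3 dy 15.6 rz 41.3
```

Request:
send_rows:
  plan: "0.006 0 0 0 0 0 0.005;0.012 0 0 0 0 0 0.005;0.017 0 0 0 0 0 0.005;0.0205 0 0 0 0 2 0.005;0.0225 0.0002 0 0 0 6 0.005;0.024 0.0004 0 0 0 10 0.005;0.0254 0.0007 0 0 0 14 0.005;0.0266 0.001 0 0 0 18 0.005;0.0266 0.001 0 0 0 18 0.005"

```text
clock: 6.17
position: [0.4958, -0.0768, 0.1543]
tool_rot: [-3.141, 0.0, 1.164]
force: [-0.4, 0.4, -1.6]
grip_width: 0.0085
finger_force: 35.0
```

```bash
python3 d.py; python3 - <<'E'
from path import *
b1=np.array([.4947,-.0762]);b2=[.5718,-.0041]
path([b1-.1*np.array([.089,.996]),b1,b2],100+np.arange(-1,27,2))
E
```

```text
t 6.17 pos [ 0.4958 -0.0768  0.1543] rpy [-1.7999e+02  1.0000e-02  6.6710e+01] F [-0.35  0.35 -1.56] M [-0.02 -0.02  0.01] w 0.0085 ff 35.0 q7 0.05
now [ 0.4958 -0.0768  0.1543] 66.71
99 [ 0.4956 -0.0777] dx -0.9 dy 0.2 rz -0.0
101 [ 0.4964 -0.076 ] dx 0.9 dy 0.3 rz 5.5
103 [ 0.4974 -0.0744] dx 2.8 dy 0.6 rz 10.9
105 [ 0.4986 -0.0729] dx 4.7 dy 1.0 rz 16.2
107 [ 0.4998 -0.0714] dx 6.5 dy 1.6 rz 21.2
109 [ 0.5013 -0.0701] dx 8.3 dy 2.4 rz 23.6
111 [ 0.5027 -0.0687] dx 10.2 dy 3.2 rz 23.6
113 [ 0.5042 -0.0673] dx 12.0 dy 4.0 rz 23.6
115 [ 0.5057 -0.066 ] dx 13.8 dy 4.8 rz 23.6
117 [ 0.5071 -0.0646] dx 15.7 dy 5.6 rz 23.6
119 [ 0.5086 -0.0632] dx 17.5 dy 6.4 rz 23.6
121 [ 0.51   -0.0619] dx 19.3 dy 7.2 rz 23.6
123 [ 0.5115 -0.0605] dx 21.2 dy 8.0 rz 23.6
125 [ 0.513  -0.0591] dx 23.0 dy 8.8 rz 23.6
```

No contact so far. Continuing around bend 1.

Request:
send_rows:
  plan: "0.0009 0.0003 0 0 0 5 0.005;0.0028 0.0006 0 0 0 10.5 0.005;0.0047 0.001 0 0 0 16 0.005;0.0065 0.0016 0 0 0 21 0.005;0.0083 0.0024 0 0 0 23.6 0.005;0.0102 0.0032 0 0 0 23.6 0.005;0.0138 0.0048 0 0 0 23.6 0.005;0.0184 0.0068 0 0 0 23.6 0.005;0.023 0.0088 0 0 0 23.6 0.005;0.023 0.0088 0 0 0 23.6 0.005"

```text
clock: 7.0
position: [0.5136, -0.0589, 0.1544]
tool_rot: [3.142, -0.0, 0.758]
force: [-0.8, 0.4, -2.2]
grip_width: 0.0084
finger_force: 35.0
```

```bash
python3 d.py .5718 -.0041 .1545 43.1
```

```text
t 7.0 pos [ 0.5136 -0.0589  0.1544] rpy [ 1.80e+02 -2.00e-02  4.34e+01] F [-0.78  0.41 -2.24] M [ 0.01 -0.   -0.  ] w 0.0084 ff 35.0 q7 -0.3
[0.5718, -0.0041, 0.1545, 43.1] [79.9  0.1 -0.1] [ 0.   -0.02  0.3 ]
```

Bend 1 is passed without contact. Moving 50 mm along the middle straight, then I'll look at bend 2.

Request:
send_rows:
  plan: "0.004 0 0 0 0 0 0.005;0.01 0 0 0 0 0 0.005;0.017 0 0 0 0 0.2 0.005;0.024 0 0 0 0 0.2 0.005;0.031 0 0 0 0 0.2 0.005;0.038 0 0 0 0 0.2 0.005;0.043 0 0 0 0 0.2 0.005;0.047 0 0 0 0 0.2 0.005;0.05 0 0 0 0 0.2 0.005;0.05 0 0 0 0 0.2 0.005"

```text
clock: 7.83
position: [0.5496, -0.0251, 0.1543]
tool_rot: [3.142, 0.0, 0.752]
force: [-0.6, 0.3, -1.3]
grip_width: 0.009
finger_force: 35.0
```

```bash
python3 d.py .5718 -.0041 .1545 43.1; python3 - <<'E'
from h import *
f=imaging.grab_frame('wrist'); save(f,'w5')
cv2.imwrite('pics/w5c.png',cv2.resize(f['color'][20:270,130:410],(672,600),interpolation=cv2.INTER_CUBIC)[...,::-1])
E
```

```text
t 7.83 pos [ 0.5496 -0.0251  0.1543] rpy [180.    0.   43.1] F [-0.59  0.27 -1.27] M [-0.05  0.    0.09] w 0.009 ff 35.0 q7 -0.37
[0.5718, -0.0041, 0.1545, 43.1] [30.6 -0.2 -0.2] [ 0.  0. -0.]
```

View pics/w5c.png

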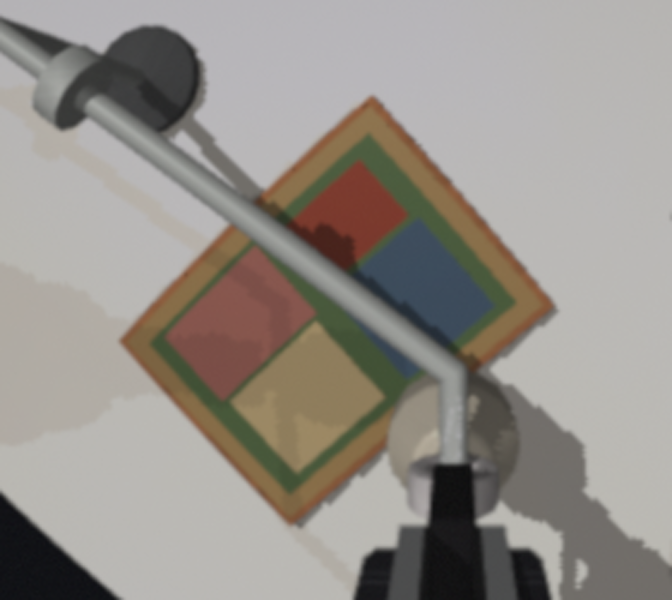

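Bend 2 is at crop (455,372). The last straight passes (250,222) and enters the collar's near face at about (88,98). The ring is still centred on the rod.

```bash
python3 - <<'E'
from path import *
s=observe(); p=s['position'];Rm=rot(s['tool_rot']); f=imaging.grab_frame('wrist')
W={}
for n,x,y in (('b2',455,372),('m',250,222),('m2',150,145),('face',86,97),('ref',453,430)):
    W[n]=wz(f,130+x/2.4-.3,20+y/2.4-.3,.13,p,Rm); print(n,W[n].round(4))
b2=W['b2'][:2]
for k in ('m','m2','face'):
    d=W[k][:2]-b2; print(k,np.degrees(np.arctan2(d[1],d[0])).round(1),(np.linalg.norm(d)*1e3).round(1))
b=np.array([.5717,-.0043]); h=np.radians(94.6)
path([p[:2]+(p[:2]-b)*3,b,b+.15*np.array([np.cos(h),np.sin(h)])],4e3*np.linalg.norm(p[:2]-b)+np.arange(-11,24,2))
E
```

```text
b2 [ 0.5716 -0.0045  0.13  ]
m [0.5646 0.0633 0.13  ]
m2 [0.5621 0.0997 0.13  ]
face [0.5602 0.1253 0.13  ]
ref [ 0.5594 -0.0152  0.13  ]
m 95.9 68.1
m2 95.2 104.7
face 95.0 130.3
now [ 0.5491 -0.0257  0.1544] 43.06
112.39554651772443 [ 0.5637 -0.0119] dx 20.1 dy -0.1 rz -0.3
114.39554651772443 [ 0.5652 -0.0105] dx 22.1 dy -0.2 rz -0.3
116.39554651772443 [ 0.5666 -0.0091] dx 24.1 dy -0.2 rz -3.1
118.39554651772443 [ 0.5678 -0.0076] dx 26.0 dy -0.4 rz -9.2
120.39554651772443 [ 0.5689 -0.0061] dx 27.8 dy -0.8 rz -15.7
122.39554651772443 [ 0.5697 -0.0045] dx 29.5 dy -1.4 rz -22.5
124.39554651772443 [ 0.5703 -0.0028] dx 31.1 dy -2.2 rz -29.3
126.39554651772443 [ 0.5708 -0.0011] dx 32.7 dy -3.2 rz -36.1
128.39554651772443 [0.571  0.0008] dx 34.1 dy -4.4 rz -42.6
130.39554651772443 [0.5711 0.0027] dx 35.5 dy -5.7 rz -48.7
132.39554651772443 [0.571  0.0047] dx 36.7 dy -7.3 rz -51.5
134.39554651772443 [0.5708 0.0067] dx 38.0 dy -8.8 rz -51.5
136.39554651772443 [0.5707 0.0087] dx 39.2 dy -10.4 rz -51.5
138.39554651772443 [0.5705 0.0107] dx 40.4 dy -11.9 rz -51.5
140.39554651772443 [0.5703 0.0126] dx 41.7 dy -13.5 rz -51.5
142.39554651772443 [0.5702 0.0146] dx 42.9 dy -15.1 rz -51.5
144.39554651772443 [0.57   0.0166] dx 44.2 dy -16.6 rz -51.5
146.39554651772443 [0.5699 0.0186] dx 45.4 dy -18.2 rz -51.5
```

Request:
send_rows:
  plan: "0.006 0 0 0 0 0 0.005;0.013 0 0 0 0 0 0.005;0.019 -0.0001 0 0 0 0 0.005;0.0225 -0.0002 0 0 0 -1 0.005;0.0245 -0.0002 0 0 0 -4 0.005;0.026 -0.0004 0 0 0 -9 0.005;0.0275 -0.0008 0 0 0 -15 0.005;0.0288 -0.0012 0 0 0 -20 0.005;0.0298 -0.0016 0 0 0 -24 0.005;0.0298 -0.0016 0 0 0 -24 0.005"

```text
clock: 8.77
position: [0.5702, -0.0037, 0.1545]
tool_rot: [3.141, -0.0, 1.175]
force: [-0.3, -0.8, -1.0]
grip_width: 0.0084
finger_force: 35.0
```

```bash
python3 d.py; python3 - <<'E'
from path import *
b=np.array([.5717,-.0043]); h=np.radians(94.8); m=np.radians(43.1)
path([b-.1*np.array([np.cos(m),np.sin(m)]),b,b+.15*np.array([np.cos(h),np.sin(h)])],100+np.arange(-1,30,2))
E
```

```text
t 8.77 pos [ 0.5702 -0.0037  0.1545] rpy [ 1.7999e+02 -2.0000e-02  6.7340e+01] F [-0.33 -0.82 -0.95] M [-0.06  0.03 -0.01] w 0.0084 ff 35.0 q7 -0.07
now [ 0.5702 -0.0037  0.1545] 67.34
99 [ 0.5697 -0.0045] dx -0.9 dy -0.2 rz 1.9
101 [ 0.5703 -0.0028] dx 0.9 dy -0.2 rz -5.1
103 [ 0.5708 -0.0011] dx 2.7 dy -0.5 rz -11.9
105 [0.571  0.0008] dx 4.4 dy -1.0 rz -18.5
107 [0.5711 0.0027] dx 6.2 dy -1.6 rz -24.6
109 [0.5709 0.0047] dx 8.0 dy -2.5 rz -27.5
111 [0.5708 0.0067] dx 9.8 dy -3.4 rz -27.5
113 [0.5706 0.0087] dx 11.6 dy -4.4 rz -27.5
115 [0.5704 0.0106] dx 13.3 dy -5.3 rz -27.5
117 [0.5703 0.0126] dx 15.1 dy -6.2 rz -27.5
119 [0.5701 0.0146] dx 16.9 dy -7.1 rz -27.5
121 [0.5699 0.0166] dx 18.7 dy -8.1 rz -27.5
123 [0.5698 0.0186] dx 20.4 dy -9.0 rz -27.5
125 [0.5696 0.0206] dx 22.2 dy -9.9 rz -27.5
127 [0.5694 0.0226] dx 24.0 dy -10.8 rz -27.5
129 [0.5693 0.0246] dx 25.8 dy -11.7 rz -27.5
```

Request:
send_rows:
  plan: "0.0007 -0.0002 0 0 0 -5 0.005;0.0022 -0.0004 0 0 0 -10.5 0.005;0.004 -0.0009 0 0 0 -16.5 0.005;0.006 -0.0016 0 0 0 -23 0.005;0.008 -0.0025 0 0 0 -27.5 0.005;0.0115 -0.0044 0 0 0 -27.5 0.005;0.015 -0.0062 0 0 0 -27.5 0.005;0.0195 -0.0086 0 0 0 -27.5 0.005;0.024 -0.0108 0 0 0 -27.5 0.005;0.024 -0.0108 0 0 0 -27.5 0.005"

```text
clock: 9.6
position: [0.5692, 0.0239, 0.1542]
tool_rot: [-3.141, -0.0, 1.65]
force: [0.1, -0.3, -1.4]
grip_width: 0.0084
finger_force: 35.0
```

```bash
python3 - <<'E'
from h import *
imaging.grab_frame('top')
E
python3 d.py .5610 .1190 .1545 94.8
```

```text
t 9.65 pos [0.5693 0.0232 0.1543] rpy [-179.99    0.     94.56] F [ 0.21 -0.2  -1.46] M [-0.   -0.04 -0.08] w 0.0084 ff 35.0 q7 0.27
[0.561, 0.119, 0.1545, 94.8] [96.2 -0.6 -0.2] [-0.01  0.   -0.24]
```

Both bends are cleared. Advancing 70 mm, then taking a close look at the collar.

Request:
send_rows:
  plan: "0.005 0 0 0 0 0 0.005;0.012 0 0 0 0 -0.2 0.005;0.02 0 0 0 0 -0.2 0.005;0.028 -0.0001 0 0 0 -0.2 0.005;0.037 -0.0002 0 0 0 -0.2 0.005;0.046 -0.0003 0 0 0 -0.2 0.005;0.054 -0.0003 0 0 0 -0.2 0.005;0.061 -0.0003 0 0 0 -0.2 0.005;0.066 -0.0004 0 0 0 -0.2 0.005;0.07 -0.0004 0 0 0 -0.2 0.005"

```text
clock: 10.48
position: [0.5632, 0.0927, 0.1544]
tool_rot: [-3.142, 0.0, 1.654]
force: [1.1, -0.4, -2.4]
grip_width: 0.0082
finger_force: 35.0
```

```bash
python3 - <<'E'
from h import *
imaging.grab_frame('top')
s=observe(); p=s['position'];Rm=rot(s['tool_rot']); print(p.round(4),np.degrees(s['tool_rot']).round(2),s['force'].round(2),s['moment'].round(2))
f=imaging.grab_frame('wrist'); save(f,'w6')
cv2.imwrite('pics/w6c.png',cv2.resize(f['color'][130:280,220:420],(800,600),interpolation=cv2.INTER_CUBIC)[...,::-1])
E
```

```text
[0.5632 0.0934 0.1544] [-1.800e+02 -2.000e-02  9.482e+01] [ 0.08  1.62 -1.43] [0.06 0.06 0.03]
```

View pics/w6c.png

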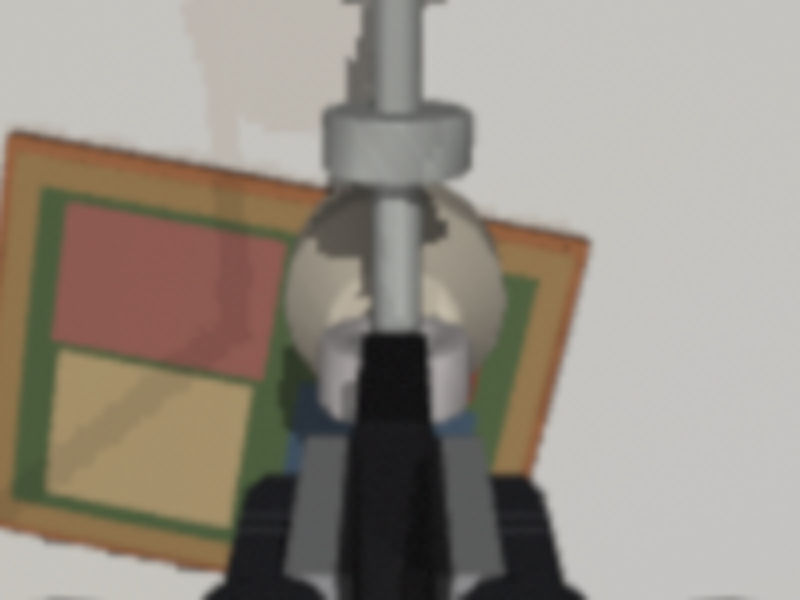

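The collar is straight ahead. The edge of its near face is at crop (397,181), and the ring's front edge is at about (394,320), aligned with it.

```bash
python3 - <<'E'
from h import *
s=observe(); p=s['position'];Rm=rot(s['tool_rot']); f=imaging.grab_frame('wrist'); print(p.round(4),s['force'].round(2))
w=lambda x,y,z:wz(f,220+x/4-.4,130+y/4-.4,z,p,Rm)
u=Rm[:,0]
for n,x,y,z in (('face top',397,181,.142),('rod at face',397,192,.134),('collar far',397,102,.142),('ring front top',394,320,.143)):
    q=w(x,y,z); print(n,q.round(4),(u@(q-p)*1e3).round(1))
E
```

```text
[0.5633 0.0927 0.1544] [-0.01 -0.3  -1.14]
face top [0.5604 0.1264 0.142 ] 33.9
rod at face [0.5608 0.1229 0.134 ] 30.3
collar far [0.5594 0.1385 0.142 ] 45.9
ring front top [0.5618 0.1047 0.143 ] 12.1
```

Request:
send_rows:
  plan: "0.003 0 0 0 0 0 0.005;0.006 0 0 0 0 0 0.005;0.009 0 0 0 0 0 0.005;0.012 0 0 0 0 0 0.005;0.014 0 0 0 0 0 0.005;0.0155 0 0 0 0 0 0.005;0.0165 0 0 0 0 0 0.005;0.017 0 0 0 0 0 0.005;0.017 0 0 0 0 0 0.005;0.017 0 0 0 0 0 0.005"
  grip_force: 25

```text
clock: 11.47
position: [0.5619, 0.1089, 0.1544]
tool_rot: [-3.142, 0.0, 1.654]
force: [-0.1, 0.5, -0.7]
grip_width: 0.0082
finger_force: 35.0
```

Request:
send_rows:
  plan: "0.0005 0 0 0 0 0 0.005;0.001 0 0 0 0 0 0.005;0.0015 0 0 0 0 0 0.005;0.002 0 0 0 0 0 0.005;0.002 0 0 0 0 0 0.005"

```text
clock: 11.88
position: [0.5617, 0.1111, 0.1544]
tool_rot: [-3.142, -0.0, 1.654]
force: [-0.0, 0.2, -1.5]
grip_width: 0.0082
finger_force: 35.0
```

Request:
send_rows:
  plan: "0.0005 0 0 0 0 0 0.005;0.001 0 0 0 0 0 0.005;0.0015 0 0 0 0 0 0.005;0.002 0 0 0 0 0 0.005;0.002 0 0 0 0 0 0.005"

```text
clock: 12.3
position: [0.5616, 0.1131, 0.1544]
tool_rot: [-3.142, -0.0, 1.654]
force: [0.5, 0.1, -2.5]
grip_width: 0.0087
finger_force: 35.0
```

Request:
send_rows:
  plan: "0.0005 0 0 0 0 0 0.005;0.001 0 0 0 0 0 0.005;0.0015 0 0 0 0 0 0.005;0.0015 0 0 0 0 0 0.005"

```text
clock: 12.63
position: [0.5615, 0.1146, 0.1544]
tool_rot: [-3.142, 0.0, 1.654]
force: [0.3, 0.2, -1.9]
grip_width: 0.008
finger_force: 35.0
```

Request:
send_rows:
  plan: "0.0005 0 0 0 0 0 0.005;0.001 0 0 0 0 0 0.005;0.001 0 0 0 0 0 0.005"

```text
clock: 12.88
position: [0.5614, 0.1156, 0.1544]
tool_rot: [-3.142, -0.0, 1.654]
force: [0.3, 0.5, -1.8]
grip_width: 0.0084
finger_force: 35.0
```

```bash
cat > gap.py <<'E'
from h import *
s=observe(); p=s['position'];Rm=rot(s['tool_rot']); f=imaging.grab_frame('wrist'); print(p.round(4),s['force'].round(2),s['moment'].round(3))
# grey profile beside the tab (columns at ring/collar sides)
g=cv2.cvtColor(f['color'],cv2.COLOR_RGB2GRAY).astype(int)
for c in (306,331): print(c,list(g[180:240,c]))
E
python3 gap.py
```

```text
[0.5614 0.1156 0.1544] [ 0.29  0.53 -1.84] [-0.007  0.009  0.057]
306 [np.int64(110), np.int64(121), np.int64(136), np.int64(146), np.int64(150), np.int64(152), np.int64(149), np.int64(140), np.int64(123), np.int64(104), np.int64(97), np.int64(98), np.int64(98), np.int64(102), np.int64(110), np.int64(122), np.int64(125), np.int64(126), np.int64(126), np.int64(128), np.int64(128), np.int64(129), np.int64(130), np.int64(130), np.int64(131), np.int64(132), np.int64(132), np.int64(132), np.int64(124), np.int64(104), np.int64(79), np.int64(64), np.int64(62), np.int64(71), np.int64(92), np.int64(102), np.int64(108), np.int64(116), np.int64(128), np.int64(142), np.int64(148), np.int64(146), np.int64(140), np.int64(131), np.int64(128), np.int64(127), np.int64(129), np.int64(130), np.int64(131), np.int64(132), np.int64(132), np.int64(132), np.int64(128), np.int64(118), np.int64(98), np.int64(76), np.int64(56), np.int64(48), np.int64(51), np.int64(60)]
331 [np.int64(109), np.int64(118), np.int64(130), np.int64(141), np.int64(146), np.int64(148), np.int64(146), np.int64(139), np.int64(122), np.int64(104), np.int64(96), np.int64(97), np.int64(97), np.int64(100), np.int64(112), np.int64(128), np.int64(134), np.int64(134), np.int64(133), np.int64(131), np.int64(130), np.int64(129), np.int64(128), np.int64(127), np.int64(127), np.int64(125), np.int64(125), np.int64(123), np.int64(117), np.int64(107), np.int64(90), np.int64(88), np.int64(102), np.int64(106), np.int64(106), np.int64(108), np.int64(114), np.int64(122), np.int64(135), np.int64(151), np.int64(159), np.int64(160), np.int64(158), np.int64(157), np.int64(156), np.int64(153), np.int64(152), np.int64(151), np.int64(150), np.int64(149), np.int64(148), np.int64(148), np.int64(147), np.int64(143), np.int64(131), np.int64(107), np.int64(86), np.int64(79), np.int64(77), np.int64(81)]
```

Request:
send_rows:
  plan: "0.0007 0 0 0 0 0 0.005;0.0014 0 0 0 0 0 0.005;0.0021 0 0 0 0 0 0.005;0.0028 0 0 0 0 0 0.005;0.003 0 0 0 0 0 0.005;0.003 0 0 0 0 0 0.005"

```text
clock: 13.43
position: [0.5611, 0.1185, 0.1544]
tool_rot: [-3.142, 0.0, 1.654]
force: [0.1, -0.0, -2.1]
grip_width: 0.0085
finger_force: 35.0
```

Request:
send_rows:
  plan: "0.0004 0 0 0 0 0 0.005;0.0008 0 0 0 0 0 0.005;0.001 0 0 0 0 0 0.005;0.001 0 0 0 0 0 0.005"

```text
clock: 13.77
position: [0.561, 0.1195, 0.1544]
tool_rot: [3.142, 0.0, 1.654]
force: [-0.6, 0.5, -0.8]
grip_width: 0.0088
finger_force: 35.0
```

Request:
send_rows:
  plan: "0.0003 0 0 0 0 0 0.005;0.0006 0 0 0 0 0 0.005;0.0006 0 0 0 0 0 0.005;0.0006 0 0 0 0 0 0.005"

```text
clock: 14.1
position: [0.561, 0.1201, 0.1544]
tool_rot: [-3.142, -0.0, 1.654]
force: [0.2, -0.2, -1.4]
grip_width: 0.0083
finger_force: 35.0
```

Request:
send_rows:
  plan: "0.0003 0 0 0 0 0 0.005;0.0006 0 0 0 0 0 0.005;0.0006 0 0 0 0 0 0.005;0.0006 0 0 0 0 0 0.005"

```text
clock: 14.43
position: [0.5609, 0.1206, 0.1544]
tool_rot: [-3.142, 0.0, 1.654]
force: [0.2, 0.2, -1.3]
grip_width: 0.0087
finger_force: 35.0
```

```bash
python3 gap.py | tr -d 'np.it64()' | tr -s ' '
```

```text
[0509 0120 015] [ 021 017 -131] [0005 003 0019]
30 [10, 121, 135, 15, 150, 152, 151, 150, 151, 151, 151, 152, 151, 150, 12, 125, 10, 97, 9, 97, 98, 103, 11, 121, 12, 125, 12, 127, 128, 128, 129, 129, 130, 131, 131, 127, 122, 120, 129, 13, 17, 18, 18, 19, 19, 151, 151, 152, 153, 15, 151, 10, 131, 12, 112, 83, 57, 8, 51, 0]
331 [109, 117, 129, 11, 1, 18, 18, 18, 18, 18, 18, 18, 18, 1, 11, 12, 105, 97, 9, 97, 98, 10, 119, 130, 133, 132, 130, 130, 129, 128, 12, 12, 125, 12, 12, 119, 113, 113, 132, 150, 158, 10, 159, 157, 155, 15, 152, 150, 150, 19, 18, 17, 17, 13, 130, 107, 8, 79, 77, 80]
```

The gap is down to about 1 mm.

Request:
send_rows:
  plan: "0.0003 0 0 0 0 0 0.005;0.0005 0 0 0 0 0 0.005;0.0005 0 0 0 0 0 0.005;0.0005 0 0 0 0 0 0.005"

```text
clock: 14.82
position: [0.5609, 0.1212, 0.1544]
tool_rot: [3.142, 0.0, 1.654]
force: [-0.3, 0.7, -1.4]
grip_width: 0.0079
finger_force: 35.0
```

Request:
send_rows:
  plan: "0.0003 0 0 0 0 0 0.005;0.0003 0 0 0 0 0 0.005;0.0003 0 0 0 0 0 0.005"

```text
clock: 15.07
position: [0.5609, 0.1215, 0.1544]
tool_rot: [-3.142, 0.0, 1.654]
force: [-0.4, -0.1, -1.8]
grip_width: 0.0086
finger_force: 35.0
```

Request:
send_rows:
  plan: "0.0003 0 0 0 0 0 0.005;0.0003 0 0 0 0 0 0.005;0.0003 0 0 0 0 0 0.005"

```text
clock: 15.32
position: [0.5609, 0.1217, 0.1544]
tool_rot: [3.142, 0.0, 1.654]
force: [0.2, -1.5, -1.0]
grip_width: 0.0089
finger_force: 35.0
```

Request:
send_rows:
  plan: "0.0003 0 0 0 0 0 0.005;0.0003 0 0 0 0 0 0.005;0.0003 0 0 0 0 0 0.005"

```text
clock: 15.57
position: [0.5609, 0.1219, 0.1544]
tool_rot: [3.142, 0.0, 1.654]
force: [-0.9, -0.8, -0.3]
grip_width: 0.0084
finger_force: 35.0
```

```bash
python3 gap.py | sed 's/np.int64//g' | tr -d '()' | tr -s ' '
```

```text
[0.5609 0.1219 0.1544] [-0.88 -0.8 -0.3 ] [-0.426 0.032 -0.019]
306 [88, 101, 119, 134, 145, 150, 151, 150, 150, 151, 150, 151, 151, 151, 151, 150, 145, 125, 106, 98, 97, 97, 99, 104, 115, 122, 124, 125, 126, 127, 128, 128, 129, 129, 130, 131, 132, 129, 126, 133, 145, 151, 151, 150, 149, 151, 151, 152, 153, 154, 155, 156, 152, 143, 129, 112, 78, 53, 52, 60]
331 [106, 108, 116, 128, 139, 145, 147, 147, 147, 147, 147, 148, 147, 147, 147, 145, 138, 118, 102, 97, 96, 97, 97, 103, 118, 131, 133, 132, 131, 129, 128, 127, 126, 125, 124, 124, 123, 121, 124, 139, 155, 161, 160, 158, 157, 154, 152, 152, 150, 150, 149, 148, 147, 145, 139, 124, 97, 82, 77, 80]
```

Contact has begun: the moment changed and the position stalls. Pressing lightly to confirm the ring is fully home.

Request:
send_rows:
  plan: "0.0003 0 0 0 0 0 0.005;0.0003 0 0 0 0 0 0.005;0.0003 0 0 0 0 0 0.005"

```text
clock: 15.87
position: [0.5608, 0.1222, 0.1544]
tool_rot: [3.142, 0.0, 1.654]
force: [0.1, -2.6, -0.2]
grip_width: 0.0087
finger_force: 35.1
```

```bash
python3 d.py
```

```text
t 15.87 pos [0.5608 0.1222 0.1544] rpy [1.800e+02 1.000e-02 9.477e+01] F [ 0.12 -2.64 -0.25] M [-0.62 -0.01 -0.02] w 0.0087 ff 35.1 q7 0.1
```

Request:
send_rows:
  plan: "0.0003 0 0 0 0 0 0.005;0.0005 0 0 0 0 0 0.005;0.0005 0 0 0 0 0 0.005"

```text
clock: 16.12
position: [0.5608, 0.1227, 0.1544]
tool_rot: [3.142, 0.0, 1.654]
force: [0.3, -3.8, -0.3]
grip_width: 0.0084
finger_force: 35.2
```

```bash
python3 d.py
```

```text
t 16.12 pos [0.5608 0.1227 0.1544] rpy [1.800e+02 1.000e-02 9.476e+01] F [ 0.29 -3.85 -0.25] M [-1.06 -0.02  0.  ] w 0.0084 ff 35.2 q7 0.1
```

Request:
send_rows:
  plan: "0 0 0.0006 0 0 0 0.005;0 0 0.0012 0 0 0 0.005;0 0 0.0018 0 0 0 0.005;0 0 0.0023 0 0 0 0.005;0 0 0.0023 0 0 0 0.005;0 0 0.0023 0 0 0 0.005"

```text
clock: 16.62
position: [0.5607, 0.1227, 0.152]
tool_rot: [-3.141, 0.0, 1.654]
force: [-0.3, -4.4, -1.1]
grip_width: 0.0083
finger_force: 35.0
```

```bash
python3 d.py
```

```text
t 16.62 pos [0.5607 0.1227 0.152 ] rpy [-1.7999e+02  1.0000e-02  9.4770e+01] F [-0.31 -4.37 -1.13] M [-1.17 -0.2  -0.01] w 0.0083 ff 35.0 q7 0.1
```

Request:
send_rows:
  plan: "0 0 0 0 0 0 0.012;0 0 0 0 0 0 0.016;0 0 0 0 0 0 0.022;0 0 0 0 0 0 0.03;0 0 0 0 0 0 0.04;0 0 0 0 0 0 0.04;0 0 0 0 0 0 0.04;0 0 0 0 0 0 0.04;0 0 0 0 0 0 0.04;0 0 0 0 0 0 0.04"

```text
clock: 17.45
position: [0.5607, 0.1228, 0.1521]
tool_rot: [-3.142, 0.0, 1.654]
force: [-0.9, 0.3, 1.1]
grip_width: 0.0397
finger_force: 0.0
```

```bash
python3 d.py; python3 - <<'E'
from h import *
f=imaging.grab_frame('wrist')
cv2.imwrite('pics/w7c.png',cv2.resize(f['color'][150:300,220:420],(800,600),interpolation=cv2.INTER_CUBIC)[...,::-1])
E
```

```text
t 17.45 pos [0.5607 0.1228 0.1521] rpy [-180.      0.     94.77] F [-0.93  0.29  1.06] M [ 0.02  0.01 -0.  ] w 0.0397 ff 0.0 q7 0.1
```

View pics/w7c.png

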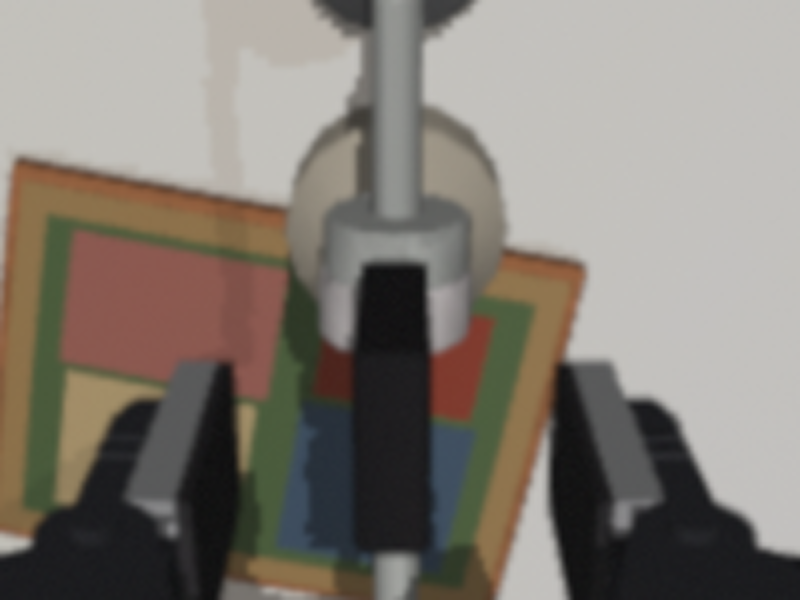

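The ring is flush with the collar: they meet along crop y≈275 with no gap. The tab stands free between the open fingers. Retreating straight up.

Request:
send_rows:
  plan: "0 0 -0.003 0 0 0 0.04;0 0 -0.008 0 0 0 0.04;0 0 -0.015 0 0 0 0.04;0 0 -0.03 0 0 0 0.04;0 0 -0.05 0 0 0 0.04;0 0 -0.075 0 0 0 0.04;0 0 -0.1 0 0 0 0.04;0 0 -0.12 0 0 0 0.04;0 0 -0.12 0 0 0 0.04;0 0 -0.12 0 0 0 0.04"

```text
clock: 18.33
position: [0.5611, 0.1229, 0.2734]
tool_rot: [3.14, -0.001, 1.654]
force: [-0.3, 0.9, 0.2]
grip_width: 0.0396
finger_force: 0.0
```

```bash
python3 - <<'E'
from h import *
s=observe(); p=s['position'];Rm=rot(s['tool_rot']); f=imaging.grab_frame('wrist'); print(s['clock'],p.round(4),s['force'].round(2),s['qd'].round(3).max())
g=cv2.cvtColor(f['color'],cv2.COLOR_RGB2GRAY).astype(int)
# rows of collar/ring side strips: where the home ring and collar should appear
for off in (-9,-7,7,9):
    c=318+off; print(c,' '.join(map(str,g[165:215,c])))
E
```

```text
18.3333 [0.5611 0.1229 0.2734] [-0.33  0.92  0.2 ] 0.031
309 164 142 127 130 138 143 145 146 148 149 151 153 156 163 173 177 178 180 181 179 174 171 165 146 110 81 66 63 61 59 58 58 58 58 58 58 58 58 58 58 58 59 58 58 59 59 59 59 61 62
311 135 127 120 129 151 162 165 163 160 160 158 144 128 126 133 134 133 135 134 127 109 102 99 93 82 72 58 51 48 48 49 47 48 47 46 46 47 47 48 47 46 47 46 46 46 47 51 56 60 62
325 156 132 120 130 153 164 163 161 160 158 157 153 147 159 189 197 194 192 190 188 187 186 180 161 129 100 81 70 66 64 64 60 59 61 66 71 72 72 74 82 88 91 93 93 94 94 94 94 94 94
327 165 145 130 135 143 146 144 142 139 136 135 135 139 152 168 172 172 169 166 164 161 159 153 139 126 124 115 103 95 93 92 87 85 86 89 92 94 93 93 94 93 94 94 94 94 94 94 94 94 95
```

From above, the collar (rows 168–177) and the ring (rows 178–188) are contiguous. The gripper is clear, so I'm handing the job in.

```bash
python3 -c "
from h import *
print(bot.job_done())"
```

```text
the job is handed in; nothing more can be done
None
```

I slid the lamp around both bends and left it hanging with its ring flush against the collar. It took about 18 s, contact force on the collar stayed under about 5 N in every reading, and nothing else was touched. The job is handed in, but the hand-in call returned no verdict.

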